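# Load a glass counting chamber into the sprung slide holder of a microscope

### The job

Take the glass counting chamber from its drying rest and clip it into the slide holder on the small microscope's stage: with the chamber's right-hand end push the sprung curved arm back (its tongue bears on the right front corner), lower the chamber onto the ledges inside the left-hand end stop, slide it back under the lips and, feeling for it, press it against the fixed rear edge with about 6 newtons for half a second, so that it stands square. Then let the arm close and let go, so that the chamber stays clamped by the arm, flat on the ledges and fully against both the fixed edge and the end stop. Glass chips: never press it on the fixed edge with over 12 newtons or load it in the holder with over 30 in all, and do not shift the other things.

Things in the scene. Friction and masses are not known exactly. Their poses are not given: they have to be found in the camera images.
- chamber_center (a point): Centre of the counting chamber: a loose flat block of clear glass, 36 mm (its x) by 76 mm (its y, the long axis) by 5 mm thick (z), 40 g, with white frosted ends and two small mirrored fields in the middle. Both ends are alike: either may go first. It starts lying level on the drying rest, underside 18 mm above the worktop.
- chamber: The counting chamber again; origin at the centre of its underside, 2.5 mm below chamber_center.
- drying_rest: Low grey plastic rest, fixed on the worktop, 48 x 92 mm; origin: centre of its underside, y along its length. Two rails, 28 mm wide, 18 mm high, 27 mm either side of its middle, carry the chamber; between the rails it is 4 mm high, so fingers can take the chamber across its 36 mm width at the middle and reach 8 mm below it.
- imager: White inverted microscope, fixed on the worktop, 205 mm deep, 170 mm wide; origin: centre of its underside; x to its back, y to its left. Level stage deck 50 mm above the worktop, free all round the holder; the lamp arm is folded back, over 100 mm behind the holder, up to 0.21 m high.
- home (a point): The chamber's centre when seated (on the ledges, at the end stop, against the fixed edge in its rearmost setting), long axis along this point's y. x to the back, y to the left, z up; 40 mm in front of and 60.5 mm above the microscope's origin. Two ledges, x = -36 to 18 mm, at y = 23 to 35 mm either side, 8 mm above the deck; the deck between them is clear for fingers.
- edge_rail: Rail with the holder's fixed rear edge: two steel jaws 13 mm wide, 54 mm free between them for a finger. Origin: on the jaws' upright face at its rearmost setting, 18 mm behind home, midway, at ledge height; axes as home. Two screws clamp the jaws anywhere from 0 to 8 mm in front of that; the setting is not reported: feel for it. Polished, slippery. Lips overhang the face 3 mm to the front, 7 to 9 mm above the ledges.
- end_stop (a point): Middle of the upright face of the end stop, a steel block at the left that takes the chamber's left-hand end, 38 mm left of home, reaching from 20 mm in front to 12 mm behind; its top is level with the top of the seated chamber. The chamber goes down inside it when its centre is 1 mm or more to the right of home.
- tongue (a point): Point of the sprung curved arm's flat tongue that meets the chamber's right front corner when seated. The tongue is an upright steel strip, 3 mm below to 13 mm above the ledges, from 8 mm behind to 22 mm in front of this point, slanting 22 to 25 degrees inward to the front: it drives the chamber to the end stop and fixed edge. A chamber held just above the end stop can already push it.
- clip_arm (a joint): Angle of the sprung curved arm, on an upright pivot 46 mm behind and 61 mm right of home; rad, 0 at rest (tongue 3 mm inside the chamber's place, 9 mm inside 12 mm further in front), growing as it is pushed to the right, at most 0.4. 0.05 to 0.1 with the chamber seated; the tongue moves 6 to 8 mm to the right per 0.1 rad. Spring: 2 N at rest, 3.5 N seated, 5 N at 0.15.
- tally_counter: Bystander, to be left alone: hand tally counter, 60 x 54 x 29 mm, standing on the worktop; origin at the centre of its underside.
- film_box: Bystander, to be left alone: small box of cover glasses, 40 x 55 x 32 mm, standing on the worktop; origin at the centre of its underside.
- oil_bottle: Bystander, to be left alone: small brown dropper bottle, 26 mm across, 73 mm high, standing on the worktop; origin at the centre of its underside.
- lens_cleaner: Bystander, to be left alone: spray bottle, 44 mm across, 138 mm high, standing on the worktop; origin at the centre of its underside.
There are look-alikes about, which are no part of the job. Of the things that look like the chamber, the larger one is meant.

How it is judged:
By the outcome, as a careful person would: the job done as asked, in the order asked, and still so for the second after the job is handed in, with the robot touching nothing.
It also fails if it takes over 72 s, if anything falls off the work surface, if the arm or the gripper's body presses on something with over 40 N, if the wrist force passes 120 N, or if a joint passes its speed limit or range.

### The arm

A 6-joint arm with a two-finger parallel gripper is mounted at the origin on a cart in front of the work surface, level with it; the furniture and walls round the work are solid. World frame = base frame: x ahead of the robot, y to its left, z up, the work surface at z = 0. Lengths are in mm, angles in rad, forces in N, time in s.
With the tool pointing down it reaches from about 275 to 1000 mm from the base axis. Payload 8.4 kg.
Tool frame: the origin (TCP) lies on the centre line of the jaws, within the pads' length; the fingertips stand 22 mm ahead of it and the grasp point (between the pads) lies 3 mm ahead of it; z points along the fingers, y is the direction in which the jaws open and shut (so a half turn about z gives the same grasp; the last joint's range is limited). The gripper opens to 85 mm and grips with 20 to 120 N. Pads are 22 mm wide; open, the fingers measure 114 mm over their backs; the gripper's body (76 mm by 85 mm) begins 54 mm behind the grasp point. The pads swing forward as they close: fully open they stand 13 mm farther back than shut.
Start: joints at [1.29, 0.353, 1.633, -0, 1.155, -0.002], TCP at [172, 600.869, 253.281] pointing down, gripper open.
Joint ranges: [-2.63, 2.63], [-0.92, 2.1], [0.06, 2.66], [-1.3, 4.44], [0, 2.69], [-3.02, 3.02]. Speed limits (rad/s): [2.22, 2.22, 2.79, 3.14, 3.14, 3.14].

### API

Orientations are given as [roll, pitch, yaw] about the fixed x, y, z axes, in that order (R = Rz(yaw) Ry(pitch) Rx(roll)).
In Python, from rig import r gives the robot as it stands.
- The arm moves only by the tool carry_out, never from a script. Its argument "rows" is text: rows parted by semicolons, each of 5 numbers parted by spaces: the opening, from 0 (shut) to 1 (fully open), then the shift along the tool's x, y, z in units of 30 mm (1.0 is 30 mm), then the turn about the tool's z in units of 8 degrees (1.0 is 8 degrees). A call has 1 to 12 rows; each row shifts and turns the commanded pose from where the row before left it, along the tool's axes as they then stand; what a row does not reach is not made up. A row lasts 1/8 s, in which the tool goes at most 62.5 mm and 10.7 degrees, less where a joint would pass 70% of its speed; a pose out of reach is approached as far as the arm can. A call is refused whole if a number of a shift passes 1 or a number of a turn 1, either way. A call with a gripper value outside its range is refused whole. The fingers move at their own pace and stop on an object; "newtons" is the grip in N (left out, the last holds). Time passes only in rows, so rows that do not move let the fingers close. It gives the time, the measured TCP pose, the force and the opening at its end, in the units of the state.
- r.sense(): the state, without advancing time (a new reading comes with each control period).
- r.grab_frame(name): name is "scene" or "top"; returns the picture (384x512x3 uint8, blue, green, red); there is no depth.
- r.get_calibration(name): a dict with "intrinsics" (3x3 intrinsics, pixels), "k1" (the pictures are not rectified: a ray, as slopes to the right and down, at radius r is drawn at 1 + k1 r^2 times it, then the intrinsics apply), "position" and "rotation" of the camera in the world. Camera axes: x right, y up, looking along -z (the intrinsics and any distortion apply to the point x, -y, -z); pixel columns grow to the right and rows downward; lengths in mm; the calibration is good to about 2 mm. A picture is of the moment at which its call begins. get_calibration takes no time and is no camera call.
- r.sign_off(): hands the job in, once; it reports no verdict.
The state is a dict: "clock": time; "qpos": joint angles; "qvel": joint speeds; "joint_efforts": joint torques, N m; "eef_pos": TCP position; "tcp_rot": TCP orientation; "contact_force": force on the tool from outside, world axes, zero at the start; "wrist_torque": the same for the moment, N m; "opening": opening from 0.0 (shut) to 1.0 (fully open).
Only numpy, scipy, OpenCV 4.12 (cv2) and the standard library are available. Lean on these libraries where they do the work, as an engineer would, in place of code of your own. Each camera call takes 0.05 s, during which the arm holds its last target.

## Working session

There is one attempt and no reset: what is moved stays moved. The work goes in short steps, Python scripts to look and compute and a tool call to move; the robot and the scene stay as the last step left them, time stands still between calls to the robot, and variables do not carry over. Pictures are saved under pics/ and viewed, and the job is handed in when it is done.

Besides the shell and the picture viewer there is one more tool, called after "Request:" by a JSON object that holds its "fn" and its "kwargs", one argument or row to a line. carry_out: Moves the arm, as the interface text tells. Its arguments: {"type":"object","properties":{"rows":{"type":"string"},"newtons":{"type":"number"}},"required":["rows"]}

```bash
ls; mkdir -p pics; python3 - <<'E'
from rig import r
import cv2
for n in("scene","top"):
    cv2.imwrite(f"pics/{n}0.png",r.grab_frame(n)); c=r.get_calibration(n); print(n,c)
print(r.sense())
E
```

```text
pics
scene {'intrinsics': array([[402.80568825,   0.        , 262.6643622 ],
       [  0.        , 402.80568825, 186.90098569],
       [  0.        ,   0.        ,   1.        ]]), 'k1': 0.007383576994042807, 'position': array([ -76.71164671, -532.9653519 ,  684.67446654]), 'rotation': array([ 0.94666591, -0.0215822 , -0.81014202])}
top {'intrinsics': array([[402.72057383,   0.        , 257.98619105],
       [  0.        , 402.72057383, 194.94883647],
       [  0.        ,   0.        ,   1.        ]]), 'k1': -0.06769701926348186, 'position': array([356.4332568 ,  63.64091201, 969.88435247]), 'rotation': array([ 2.17397038e-01,  4.99539825e-04, -1.56072604e+00])}
{'clock': 0.1, 'qpos': array([ 1.28957358e+00,  3.53580528e-01,  1.63404977e+00,  4.25299748e-06,
        1.15521139e+00, -2.42090227e-03]), 'qvel': array([ 0.00299303, -0.00228503, -0.00126591, -0.00141437,  0.00186224,
       -0.00047931]), 'joint_efforts': array([-1.04978841e-03, -6.06352615e+01, -3.42820144e+01, -1.02964696e-04,
        3.81312770e-03, -3.44045236e-05]), 'eef_pos': array([171.90337123, 600.48053335, 252.63999337]), 'tcp_rot': array([-3.14034363e+00, -6.91261987e-06,  2.86278908e+00]), 'contact_force': array([ 0.43377993, -0.78000747,  0.17225161]), 'wrist_torque': array([-0.02853475,  0.00409507,  0.01376857]), 'opening': 0.9997549206056108}
```

View pics/scene0.png

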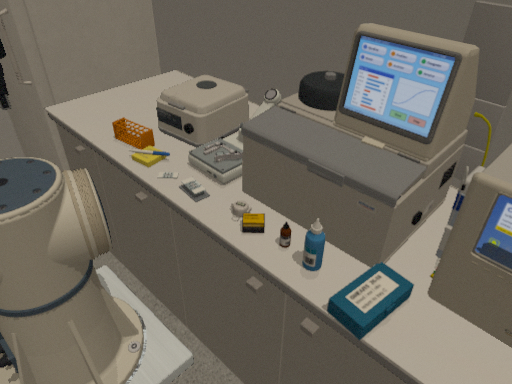

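View pics/top0.png

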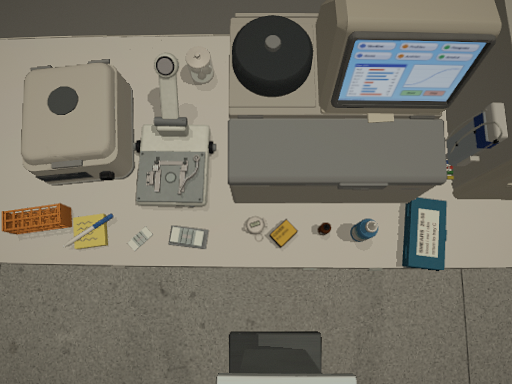

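```bash
python3 - <<'E'
import cv2
t=cv2.imread("pics/top0.png");s=cv2.imread("pics/scene0.png")
cv2.imwrite("pics/t1.png",cv2.resize(t[120:260,120:260],None,fx=4.2,fy=4.2,interpolation=cv2.INTER_CUBIC))
cv2.imwrite("pics/s1.png",cv2.resize(s[120:220,140:260],None,fx=6,fy=6,interpolation=cv2.INTER_CUBIC))
E
```

```text
(no output)
```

View pics/t1.png

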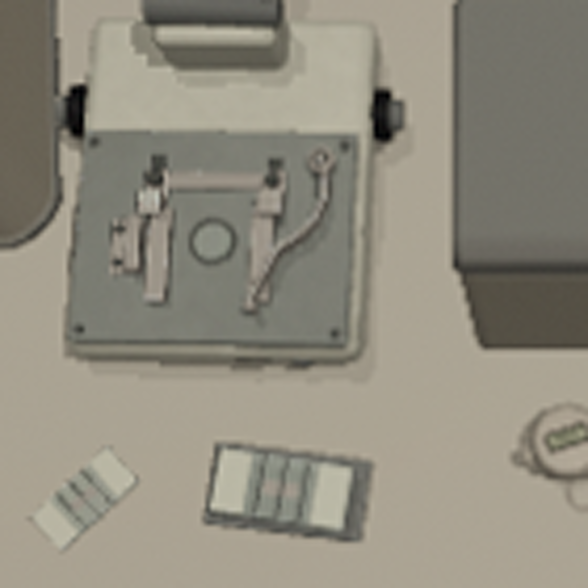

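View pics/s1.png

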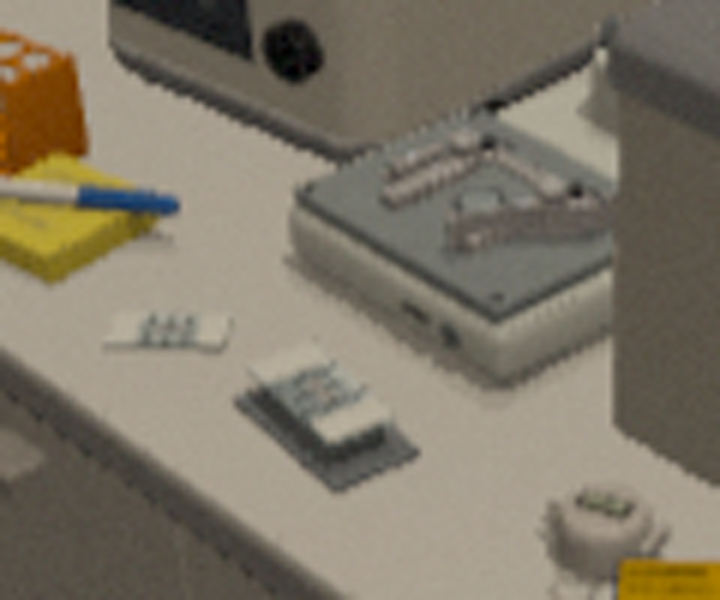

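```bash
cat > h.py <<'E'
import numpy as np,cv2
from scipy.spatial.transform import Rotation as R
from rig import r
def cal(n):
    c=r.get_calibration(n); return c["intrinsics"],c["k1"],np.array(c["position"]),R.from_euler("xyz",c["rotation"]).as_matrix()
def ray(n,px):
    K,k,p,Rm=cal(n); px=np.atleast_2d(px).astype(float)
    d=cv2.undistortPoints(px[:,None],K,np.array([k,0,0,0,0.]))[:,0]
    return p,np.c_[d[:,0],-d[:,1],-np.ones(len(d))]@Rm.T
def onz(n,px,z):
    p,d=ray(n,px); return p+d*((z-p[2])/d[:,2])[:,None]
def proj(n,P):
    K,k,p,Rm=cal(n); q=(np.atleast_2d(P)-p)@Rm; s=np.c_[q[:,0],-q[:,1]]/-q[:,2:]
    s=s*(1+k*(s**2).sum(1))[:,None]; return s*K[0,0]+K[:2,2]
E
python3 - <<'E'
from h import *
t=cv2.imread("pics/top0.png")
hsv=cv2.cvtColor(t,cv2.COLOR_BGR2HSV)
for p in [(150,190),(165,200),(172,177),(196,190),(176,237),(199,237),(188,237),(173,232),(206,243),(165,215),(220,230),(150,165),(160,163)]:
    print(p,t[p[1],p[0]],hsv[p[1],p[0]])
# crude
print(onz("top",np.array([[80,132],[357,132],[67,345],[348,347],[212,240]])/4.2+120,50).round(1))
print(onz("top",np.array([[218,445],[357,460],[350,535],[205,520]])/4.2+120,23).round(1))
E
```

```text
(150, 190) [113 123 122] [ 33  21 123]
(165, 200) [114 125 124] [ 33  22 125]
(172, 177) [130 143 139] [ 39  23 143]
(196, 190) [116 126 126] [ 30  20 126]
(176, 237) [166 184 186] [ 27  27 186]
(199, 237) [165 184 186] [ 27  29 186]
(188, 237) [141 153 161] [ 18  32 161]
(173, 232) [166 184 186] [ 27  27 186]
(206, 243) [105 115 118] [ 23  28 118]
(165, 215) [147 163 171] [ 20  36 171]
(220, 230) [147 163 172] [ 19  37 172]
(150, 165) [113 122 121] [ 33  19 122]
(160, 163) [134 145 152] [ 18  30 152]
[[664.3 354.3  50. ]
 [665.4 194.5  50. ]
 [539.5 352.1  50. ]
 [540.  194.6  50. ]
 [600.8 274.   50. ]]
[[488.1 270.   23. ]
 [480.5 190.8  23. ]
 [438.3 193.2  23. ]
 [445.6 275.1  23. ]]
```

```bash
python3 - <<'E'
from h import *
t=cv2.imread("pics/top0.png")
big=cv2.resize(t,None,fx=10,fy=10,interpolation=cv2.INTER_CUBIC)
g=cv2.GaussianBlur(cv2.cvtColor(big,cv2.COLOR_BGR2GRAY),(0,0),4)
b,_,rr=[cv2.GaussianBlur(c,(0,0),4).astype(int) for c in cv2.split(big)]
def top(c): return (np.array(c,float)+.5)/10-.5
# deck
m=((g<136)).astype(np.uint8); m[:1450]=0;m[2080:]=0;m[:,:1345]=0;m[:,2110:]=0
m=cv2.morphologyEx(m,cv2.MORPH_CLOSE,np.ones((90,90),np.uint8))
m=cv2.morphologyEx(m,cv2.MORPH_OPEN,np.ones((150,150),np.uint8))
cs,_=cv2.findContours(m,0,2); c=max(cs,key=cv2.contourArea)
P=onz("top",top(c[:,0]),50)[:,:2].astype(np.float32); rc=cv2.minAreaRect(P); print("deck",rc,cv2.boxPoints(rc))
v=big[1350:2130,1280:2130].copy(); cv2.drawContours(v,[c-[1280,1350]],-1,(0,0,255),2); cv2.imwrite("pics/deck.png",cv2.resize(v,None,fx=.7,fy=.7))
# chamber ends
m=(g>172).astype(np.uint8); m[:2200]=0;m[2560:]=0;m[:,:1660]=0;m[:,2120:]=0
m=cv2.morphologyEx(m,cv2.MORPH_OPEN,np.ones((25,25),np.uint8))
cs,_=cv2.findContours(m,0,2)
cs=sorted(cs,key=cv2.contourArea)[-2:]
pts=np.vstack(cs)
P=onz("top",top(pts[:,0]),23)[:,:2].astype(np.float32); rc=cv2.minAreaRect(P); print("chamber",rc,cv2.boxPoints(rc),[cv2.contourArea(c) for c in cs])
v=big[2200:2560,1660:2160].copy(); cv2.drawContours(v,[c-[1660,2200] for c in cs],-1,(0,0,255),2); cv2.imwrite("pics/ch.png",v)
E
```

```text
deck ((596.52734375, 275.1208190917969), (182.3361053466797, 138.257568359375), 89.85906219482422) [[527.17456 184.12308]
 [665.43164 183.78299]
 [665.8801  366.11856]
 [527.62305 366.45865]]
chamber ((464.97589111328125, 234.19483947753906), (72.85332489013672, 32.07584762573242), 82.20008087158203) [[444.14276 200.28177]
 [475.9218  195.92862]
 [485.80902 268.1079 ]
 [454.02997 272.46106]] [8341.5, 8581.0]
```

View pics/deck.png

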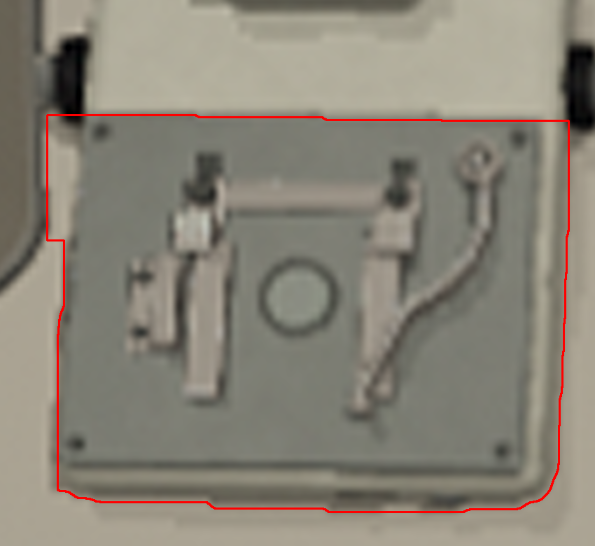

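View pics/ch.png

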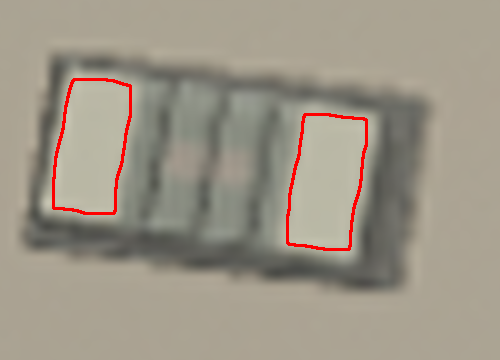

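```bash
python3 - <<'E'
from h import *
t=cv2.imread("pics/top0.png")
big=cv2.resize(t,None,fx=10,fy=10,interpolation=cv2.INTER_CUBIC)
g=cv2.GaussianBlur(cv2.cvtColor(big,cv2.COLOR_BGR2GRAY),(0,0),3)
def top(c): return (np.array(c,float)+.5)/10-.5
m=(g<146).astype(np.uint8); m[:2200]=0;m[2560:]=0;m[:,:1660]=0;m[:,2160:]=0
cs,_=cv2.findContours(m,0,2); c=max(cs,key=cv2.contourArea)
for z in(0,4):
  P=onz("top",top(c[:,0]),z)[:,:2].astype(np.float32); rc=cv2.minAreaRect(P); print("rest",z,rc,cv2.boxPoints(rc).tolist())
v=big[2200:2560,1660:2160].copy(); cv2.drawContours(v,[c-[1660,2200]],-1,(0,0,255),2)
m=(g>170).astype(np.uint8)
# project predicted things: chamber top corners and rest base corners
def box(cx,cy,yaw,hx,hy,z):
    a=np.radians(yaw);M=np.array([[np.cos(a),-np.sin(a)],[np.sin(a),np.cos(a)]])
    q=np.array([[hx,hy],[hx,-hy],[-hx,-hy],[-hx,hy]])@M.T+[cx,cy]; return np.c_[q,np.full(4,z)]
for b,col in((box(465,234.2,-7.8,18,38,23),(0,255,0)),):
    q=(proj("top",b)+.5)*10-.5-[1660,2200]; cv2.polylines(v,[q.round().astype(int)],True,col,1)
cv2.imwrite("pics/ch2.png",v)
E
```

```text
rest 0 ((465.4693603515625, 234.23532104492188), (95.46418762207031, 51.23965835571289), 83.86845397949219) [[434.89776611328125, 189.51278686523438], [485.84429931640625, 184.039794921875], [496.04095458984375, 278.9578552246094], [445.09442138671875, 284.43084716796875]]
rest 4 ((465.0196533203125, 233.53170776367188), (95.0704574584961, 51.02834701538086), 83.86843872070312) [[434.5740966796875, 188.99363708496094], [485.310546875, 183.54319763183594], [495.4652099609375, 278.06976318359375], [444.728759765625, 283.52020263671875]]
```

View pics/ch2.png

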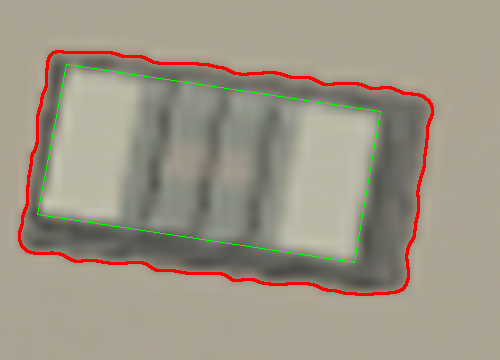

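```bash
python3 - <<'E'
from h import *
t=cv2.imread("pics/top0.png")
big=cv2.resize(t,None,fx=10,fy=10,interpolation=cv2.INTER_CUBIC)
g=cv2.GaussianBlur(cv2.cvtColor(big,cv2.COLOR_BGR2GRAY),(0,0),3)
def top(c): return (np.array(c,float)+.5)/10-.5
C=[]
for p in [(101,131),(519,138),(502,451),(76,444)]:
    x,y=np.array(p)/.7+[1280,1350]; x=int(x);y=int(y)
    w=g[y-22:y+23,x-22:x+23].astype(float); w=np.clip(np.median(w)-6-w,0,None); yy,xx=np.mgrid[-22:23,-22:23]
    C.append([x+(w*xx).sum()/w.sum(),y+(w*yy).sum()/w.sum()])
S=onz("top",top(C),50)[:,:2]; print("screws",S.round(1).tolist(),S.mean(0))
print([np.degrees(np.arctan2(*(a-b))) .round(2) for a,b in((S[0],S[3]),(S[1],S[2]))],[np.degrees(np.arctan2(-(a-b)[0],(a-b)[1])).round(2) for a,b in((S[0],S[1]),(S[3],S[2]))], [np.linalg.norm(a-b).round(1) for a,b in((S[0],S[1]),(S[3],S[2]),(S[0],S[3]),(S[1],S[2]))])
x0,y0=1340,1480
v=big[1480:2100,1320:2110]
cv2.imwrite("pics/d2.png",v)
E
```

```text
screws [[659.7, 346.9], [658.1, 202.3], [548.5, 203.4], [549.7, 347.0]] [603.99120476 274.90586069]
[np.float64(90.06), np.float64(90.55)] [np.float64(-0.61), np.float64(-0.47)] [np.float64(144.6), np.float64(143.7), np.float64(110.0), np.float64(109.7)]
```

View pics/d2.png

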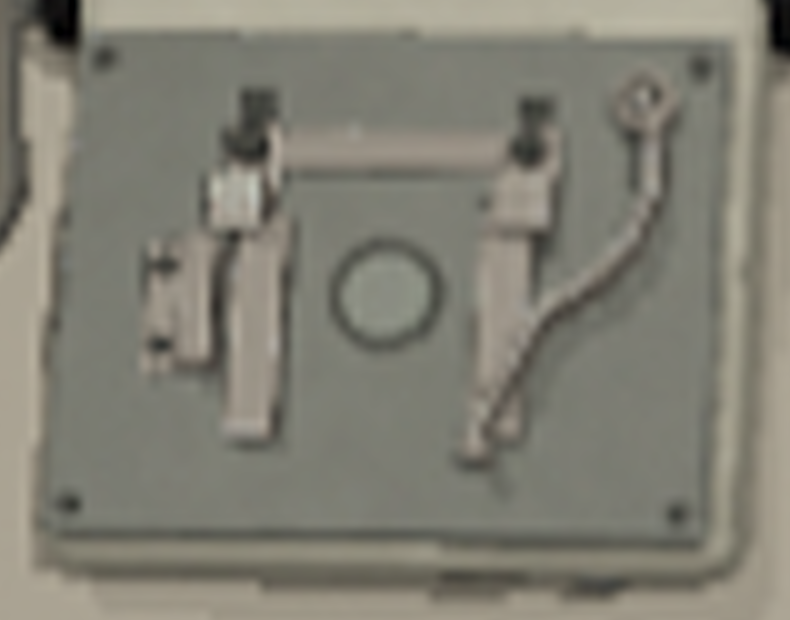

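```bash
python3 - <<'E'
from h import *
def w(p,z):
    return onz("top",((np.array(p,float)+[1320,1480])+.5)/10-.5,z)[0][:2].round(1)
print("ring",w((386,296),50))
print("L ledge front L,R",w((222,432),58),w((272,432),58),"x",w((248,440),58))
print("R ledge front",w((478,432),58),w((522,432),58), w((505,437),58))
print("endstop rear/front/rightface",w((200,237),63),w((200,366),63),w((214,300),63))
print("jaw fronts",w((235,232),67),w((520,232),67), "outer",w((208,200),67),w((265,200),67),w((495,200),67),w((552,200),67))
print("pivot",w((643,100),65),"tip",w((475,452),65))
E
```

```text
ring [600.7 274.8]
L ledge front L,R [565.5 309.6] [565.6 297.9] x [563.6 303.4]
R ledge front [566.  249.5] [566.1 239.2] [564.9 243.1]
endstop rear/front/rightface [611.3 316.7] [580.1 314.5] [596.  312.3]
jaw fronts [611.4 307.4] [611.9 240.3] outer [619.1 314.3] [619.2 300.8] [619.7 246.6] [619.8 233.2]
pivot [645.  213.3] tip [559.7 248.5]
```

Request:
{"fn": "carry_out", "kwargs": {
  "rows": "1 0 0 0 1;1 0 0 0 1;1 0 0 0 1;1 0 0 0 1;1 0 0 0 1;1 0 0 0 1;1 0 0 0 1;1 0 0 0 1;1 0 0 0 1;1 0 0 0 1;1 0 0 0 0.23;1 0 0 0 0",
  "newtons": 30
}}

```text
clock: 1.6
eef_pos: [172.0, 600.8, 253.1]
tcp_rot: [-3.142, 0.0, 1.437]
contact_force: [-0.4, -0.5, -0.3]
opening: 0.999
```

```bash
cat >> h.py <<'E'
def todo(target,yawdeg=None):
    s=r.sense(); e=s["eef_pos"]; a=s["tcp_rot"]; M=R.from_euler("xyz",a).as_matrix()
    d=M.T@(np.array(target)-e)/30
    y=np.degrees(a[2]); print("t",s["clock"],"pos",e.round(2),"rpy",np.degrees(a).round(2),"F",s["contact_force"].round(2),"op",round(s["opening"],4))
    print("tool units",d.round(3), "turn units",None if yawdeg is None else round(-(yawdeg-y)/8,3))
E
python3 - <<'E'
from h import *
todo([465,234,200],82.2)
s=cv2.imread("pics/scene0.png")
def w(p): return ((np.array(p,float)+[1320,1480])+.5)/10-.5
for z in (50,54,58,62,66):
    P=onz("top",w((400,172)),z); print(z,P.round(1),((proj("scene",P)+.5-[140,120])*6).round(0))
v=cv2.resize(s[130:180,200:250],None,fx=12,fy=12,interpolation=cv2.INTER_CUBIC); cv2.imwrite("pics/s2.png",v)
E
```

```text
t 1.6 pos [171.96 600.77 253.09] rpy [-1.800e+02  2.000e-02  8.231e+01] F [-0.39 -0.45 -0.3 ] op 0.9987
tool units [-10.808  11.316   1.773] turn units 0.014
50 [[631.4 273.2  50. ]] [[525. 187.]]
54 [[630.2 272.3  54. ]] [[524. 182.]]
58 [[629.  271.4  58. ]] [[523. 176.]]
62 [[627.8 270.5  62. ]] [[523. 171.]]
66 [[626.6 269.6  66. ]] [[522. 166.]]
```

View pics/s2.png

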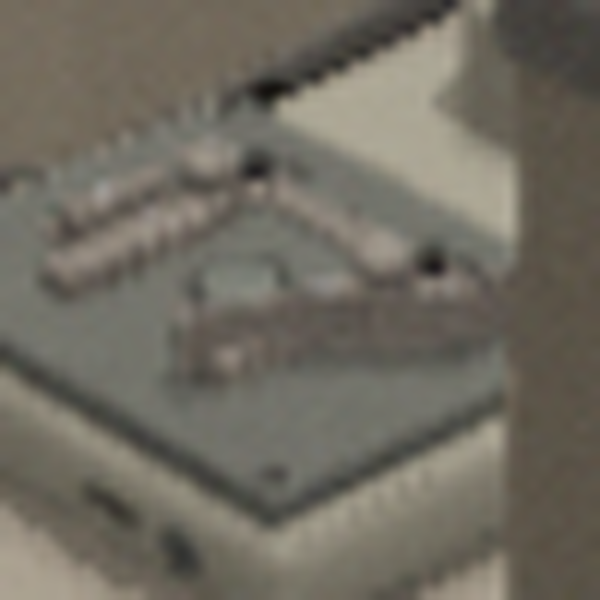

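Request:
{"fn": "carry_out", "kwargs": {
  "rows": "1 -0.9 0.94 0.1 0;1 -0.9 0.94 0.1 0;1 -0.9 0.94 0.1 0;1 -0.9 0.94 0.1 0;1 -0.9 0.94 0.1 0;1 -0.9 0.94 0.1 0;1 -0.9 0.94 0.1 0;1 -0.9 0.94 0.1 0;1 -0.9 0.94 0.1 0;1 -0.9 0.94 0.1 0;1 -0.9 0.94 0.1 0;1 -0.9 0.94 0.1 0"
}}

```text
clock: 3.1
eef_pos: [464.0, 232.8, 217.3]
tcp_rot: [3.141, -0.0, 1.437]
contact_force: [1.1, 0.4, -0.3]
opening: 1.002
```

```bash
python3 - <<'E'
from h import *
todo([465,234,75],82.2)
s=r.grab_frame("scene"); cv2.imwrite("pics/scene1.png",s)
cv2.imwrite("pics/s3.png",cv2.resize(s[30:230,100:300],None,fx=3,fy=3,interpolation=cv2.INTER_CUBIC))
E
```

```text
t 3.1 pos [463.95 232.8  217.3 ] rpy [ 1.7999e+02 -1.0000e-02  8.2330e+01] F [ 1.12  0.39 -0.29] op 1.0018
tool units [0.044 0.028 4.743] turn units 0.016
```

View pics/s3.png

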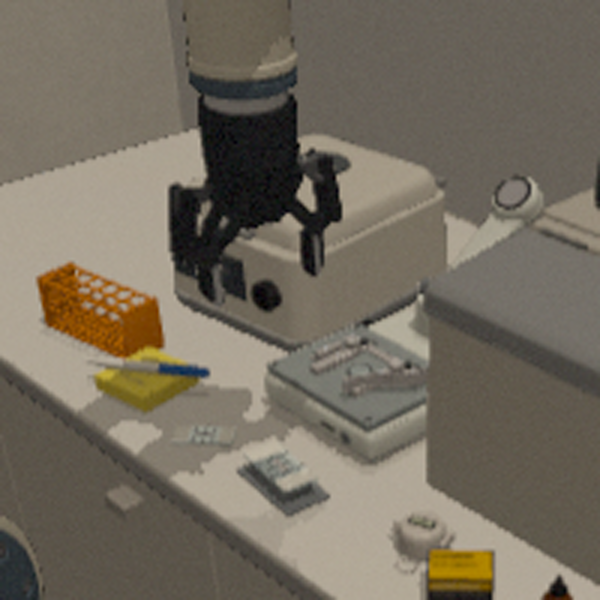

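```bash
python3 - <<'E'
from h import *
e=np.array([464,232.8,217.3]); d=np.array([.991,-.134,0])
for z in(9,15,22):
    print(z,[((proj("scene",e+d*s*46-[0,0,z])[0]+.5-[100,30])*3).round() for s in(-1,1)])
E
```

```text
9 [array([213., 305.]), array([309., 275.])]
15 [array([214., 312.]), array([309., 282.])]
22 [array([215., 319.]), array([310., 289.])]
```

Request:
{"fn": "carry_out", "kwargs": {
  "rows": "0.6 0.04 0.03 0.8 0;0.6 0 0 0.8 0.02;0.6 0 0 0.8 0;0.6 0 0 0.8 0;0.6 0 0 0.8 0;0.6 0 0 0.8 0;0.6 0 0 0 0;0.6 0 0 0 0"
}}

```text
clock: 4.15
eef_pos: [464.6, 235.2, 73.9]
tcp_rot: [3.141, -0.0, 1.433]
contact_force: [0.1, 1.4, -0.2]
opening: 0.599
```

```bash
python3 - <<'E'
from h import *
todo([465,234,35],82.2)
s=r.grab_frame("scene"); cv2.imwrite("pics/scene2.png",s)
t=r.grab_frame("top"); cv2.imwrite("pics/top2.png",t)
a=cv2.resize(s[120:220,140:240],None,fx=4,fy=4,interpolation=cv2.INTER_CUBIC)
b=cv2.resize(t[190:290,140:240],None,fx=4,fy=4,interpolation=cv2.INTER_CUBIC)
cv2.imwrite("pics/s4.png",np.hstack([a,b]))
e=r.sense()["eef_pos"]; d=np.array([.991,-.134,0])
print([((proj("scene",e+d*s*26-[0,0,18])[0]+.5-[140,120])*4).round() for s in(-1,1)])
E
```

```text
t 4.15 pos [464.59 235.21  73.94] rpy [ 1.7997e+02 -2.0000e-02  8.2080e+01] F [ 0.09  1.37 -0.25] op 0.599
tool units [-0.038  0.018  1.298] turn units -0.015
[array([175., 236.]), array([240., 210.])]
```

View pics/s4.png

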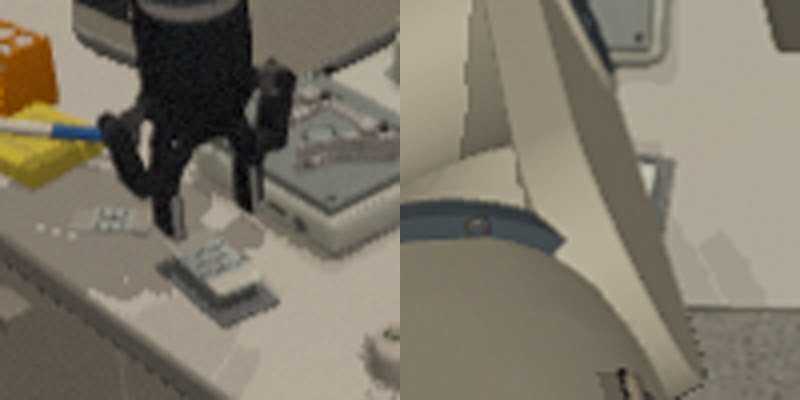

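Request:
{"fn": "carry_out", "kwargs": {
  "rows": "0.6 -0.04 0.02 0.4 0;0.6 0 0 0.4 0;0.6 0 0 0.3 0;0.6 0 0 0.1 0;0.6 0 0 0.08 0;0.6 0 0 0 0"
}}

```text
clock: 5.0
eef_pos: [464.7, 233.7, 34.8]
tcp_rot: [-3.142, 0.0, 1.432]
contact_force: [-0.2, -0.2, -0.3]
opening: 0.598
```

```bash
python3 - <<'E'
from h import *
todo([465,234,35],82.2)
s=r.grab_frame("scene"); cv2.imwrite("pics/scene3.png",s)
cv2.imwrite("pics/s5.png",cv2.resize(s[140:220,150:230],None,fx=7,fy=7,interpolation=cv2.INTER_CUBIC))
E
```

```text
t 5.0 pos [464.71 233.67  34.84] rpy [-180.      0.     82.03] F [-0.19 -0.19 -0.34] op 0.5977
tool units [ 0.012  0.008 -0.005] turn units -0.022
```

View pics/s5.png

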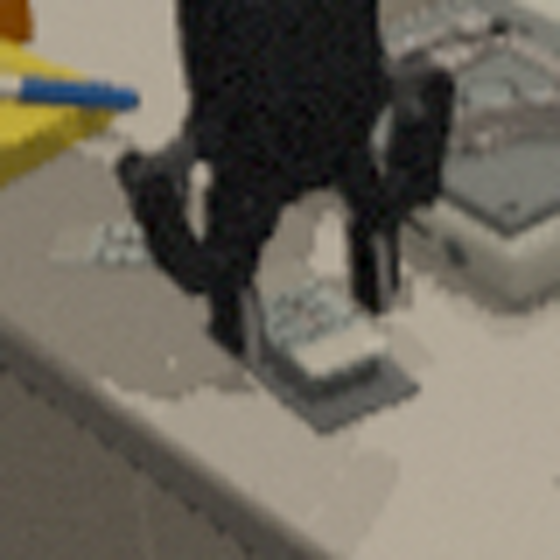

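Request:
{"fn": "carry_out", "kwargs": {
  "rows": "0.5 0 0 0 0;0.44 0 0 0 0;0.4 0 0 0 0;0.3 0 0 0 0;0.2 0 0 0 0;0.2 0 0 0 0;0.2 0 0 0 0;0.2 0 0 0 0",
  "newtons": 35
}}

```text
clock: 6.05
eef_pos: [464.8, 233.7, 35.3]
tcp_rot: [3.141, -0.0, 1.432]
contact_force: [-0.3, -0.8, 6.2]
opening: 0.406
```

```bash
python3 - <<'E'
from h import *
todo([465,234,35],82.2)
E
```

```text
t 6.05 pos [464.84 233.72  35.26] rpy [ 1.7998e+02 -1.0000e-02  8.2030e+01] F [-0.32 -0.79  6.24] op 0.4055
tool units [0.01  0.004 0.009] turn units -0.021
```

Request:
{"fn": "carry_out", "kwargs": {
  "rows": "0.2 0 0 -0.2 0;0.2 0 0 -0.5 0;0.2 0 0 -0.8 0;0.2 0 0 -0.8 0;0.2 0 0 -0.8 0;0.2 0 0 -0.5 0;0.2 0 0 0 0;0.2 0 0 0 0"
}}

```text
clock: 7.05
eef_pos: [464.3, 233.4, 142.4]
tcp_rot: [-3.141, 0.0, 1.432]
contact_force: [-0.3, 0.8, -1.1]
opening: 0.408
```

```bash
python3 - <<'E'
from h import *
todo([578,288,145],89.6)
s=r.grab_frame("scene"); cv2.imwrite("pics/scene4.png",s)
cv2.imwrite("pics/s6.png",cv2.resize(s[90:200,130:240],None,fx=5,fy=5,interpolation=cv2.INTER_CUBIC))
E
```

```text
t 7.05 pos [464.27 233.45 142.35] rpy [-1.7996e+02  3.0000e-02  8.2030e+01] F [-0.26  0.82 -1.13] op 0.4077
tool units [ 2.326  3.502 -0.092] turn units -0.946
```

View pics/s6.png

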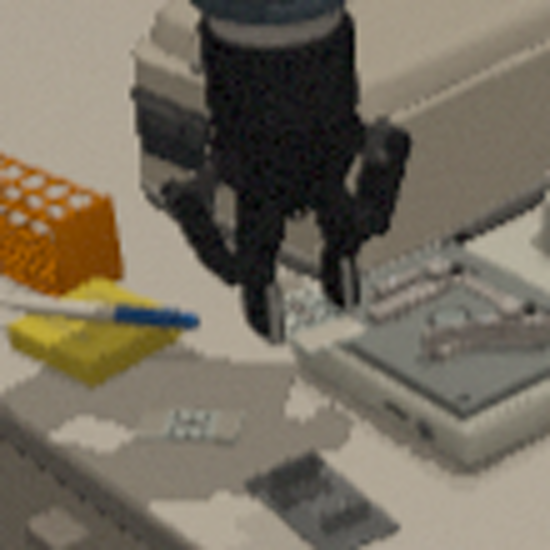

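Request:
{"fn": "carry_out", "kwargs": {
  "rows": "0.2 0 0 0 -0.5;0.2 0 0 0 -0.446;0.2 0 0 0 0;0.2 0 0 0 0"
}}

```text
clock: 7.6
eef_pos: [464.4, 233.5, 142.4]
tcp_rot: [-3.141, 0.0, 1.562]
contact_force: [-0.3, -0.2, -0.5]
opening: 0.408
```

```bash
python3 - <<'E'
from h import *
todo([582,288,142],89.6)
E
```

```text
t 7.6 pos [464.45 233.55 142.37] rpy [-1.7995e+02  3.0000e-02  8.9520e+01] F [-0.33 -0.24 -0.52] op 0.4077
tool units [1.848 3.903 0.008] turn units -0.01
```

Request:
{"fn": "carry_out", "kwargs": {
  "rows": "0.2 0.3 0.5 0 0;0.2 0.4 0.8 0 0;0.2 0.4 0.8 0 0;0.2 0.4 0.8 0 0;0.2 0.35 0.7 0 0;0.2 0 0.3 0 0;0.2 0 0 0 0;0.2 0 0 0 0"
}}

```text
clock: 8.6
eef_pos: [581.4, 287.9, 142.7]
tcp_rot: [-3.141, 0.0, 1.563]
contact_force: [-0.7, -0.0, -1.8]
opening: 0.41
```

```bash
python3 - <<'E'
from h import *
todo([582,288,90],89.6)
s=r.grab_frame("scene"); cv2.imwrite("pics/scene5.png",s)
t=r.grab_frame("top"); cv2.imwrite("pics/top5.png",t)
a=cv2.resize(s[100:200,160:260],None,fx=4,fy=4,interpolation=cv2.INTER_CUBIC)
b=cv2.resize(t[130:230,120:220],None,fx=4,fy=4,interpolation=cv2.INTER_CUBIC)
cv2.imwrite("pics/s7.png",np.hstack([a,b]))
E
```

```text
t 8.6 pos [581.37 287.91 142.65] rpy [-1.7995e+02  2.0000e-02  8.9580e+01] F [-0.65 -0.05 -1.77] op 0.41
tool units [0.004 0.023 1.755] turn units -0.003
```

View pics/s7.png

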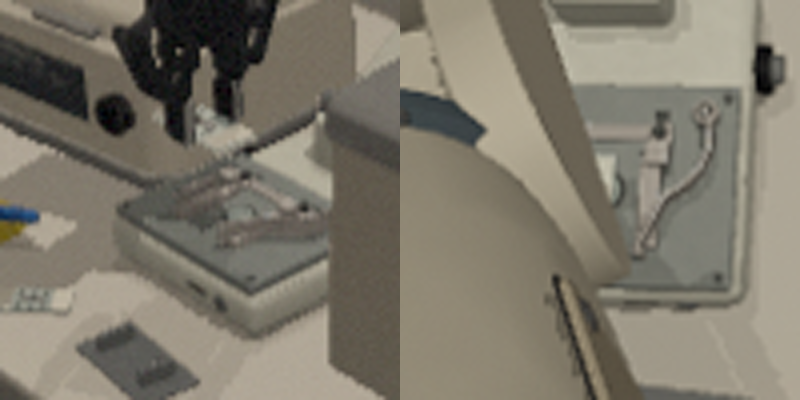

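```bash
python3 - <<'E'
from h import *
t=cv2.imread("pics/top5.png")
v=cv2.resize(t[160:195,160:195],None,fx=17,fy=17,interpolation=cv2.INTER_CUBIC); cv2.imwrite("pics/s8.png",v)
E
```

```text
(no output)
```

View pics/s8.png

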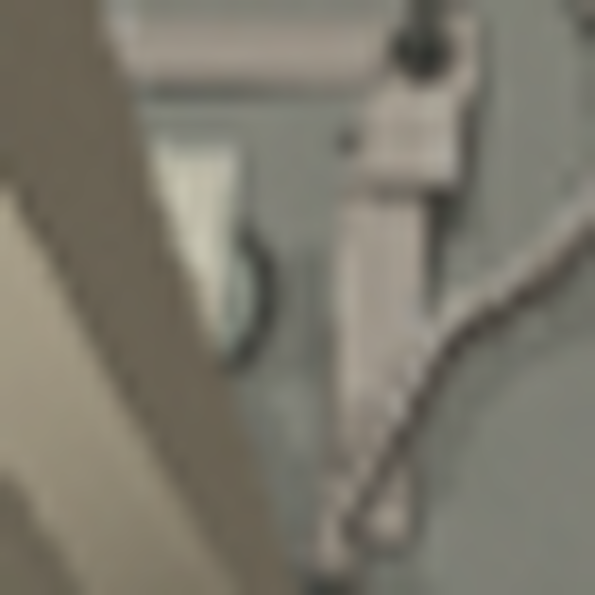

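```bash
python3 - <<'E'
from h import *
for p in [(243,145),(235,240),(200,143)]:
    print(onz("top",(np.array(p,float)+.5)/17-.5+160,130.3).round(1))
E
```

```text
[[599.9 249.5 130.3]]
[[587.3 249.8 130.3]]
[[600.2 255.1 130.3]]
```

Request:
{"fn": "carry_out", "kwargs": {
  "rows": "0.2 0.17 -0.15 0.2 0;0.2 0 0 0.4 0;0.2 0 0 0.5 0;0.2 0 0 0.4 0;0.2 0 0 0.3 0;0.2 0 0 0.17 0;0.2 0 0 0 0;0.2 0 0 0 0"
}}

```text
clock: 9.7
eef_pos: [577.9, 293.6, 84.2]
tcp_rot: [3.141, -0.0, 1.564]
contact_force: [-0.8, 0.8, -1.2]
opening: 0.409
```

```bash
python3 - <<'E'
from h import *
todo([590,283,83.5],89.6)
s=r.grab_frame("scene"); cv2.imwrite("pics/scene6.png",s)
t=r.grab_frame("top"); cv2.imwrite("pics/top6.png",t)
a=cv2.resize(s[110:190,180:260],None,fx=5,fy=5,interpolation=cv2.INTER_CUBIC)
b=cv2.resize(t[140:220,130:210],None,fx=5,fy=5,interpolation=cv2.INTER_CUBIC)
cv2.imwrite("pics/s9.png",np.hstack([a,b]))
E
```

```text
t 9.7 pos [577.92 293.59  84.18] rpy [ 1.7997e+02 -2.0000e-02  8.9590e+01] F [-0.75  0.77 -1.22] op 0.4093
tool units [-0.35   0.405  0.023] turn units -0.001
```

View pics/s9.png

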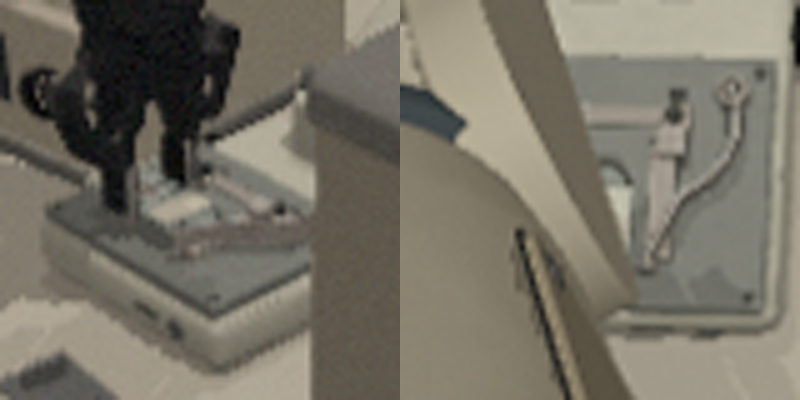

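Request:
{"fn": "carry_out", "kwargs": {
  "rows": "0.2 -0.1 0.08 0.02 0;0.2 -0.1 0.1 0 0;0.2 -0.1 0.1 0 0;0.2 -0.1 0.08 0 0;0.2 0 0 0 0;0.2 0 0 0 0"
}}

```text
clock: 10.55
eef_pos: [588.5, 281.5, 83.3]
tcp_rot: [3.141, -0.0, 1.564]
contact_force: [1.5, 2.2, -0.5]
opening: 0.404
```

```bash
python3 - <<'E'
from h import *
todo([590,271.5,83.5],89.6)
E
```

```text
t 10.55 pos [588.52 281.53  83.27] rpy [ 1.7998e+02 -2.0000e-02  8.9590e+01] F [ 1.54  2.17 -0.53] op 0.4041
tool units [-0.334  0.052 -0.008] turn units -0.002
```

Request:
{"fn": "carry_out", "kwargs": {
  "rows": "0.2 -0.1 0.02 0 0;0.2 -0.1 0.02 0 0;0.2 -0.08 0 0 0;0.2 -0.06 0 0 0;0.2 0 0 0 0;0.2 0 0 0 0"
}}

```text
clock: 11.3
eef_pos: [589.6, 271.3, 83.3]
tcp_rot: [3.141, -0.0, 1.564]
contact_force: [1.6, 4.7, -0.9]
opening: 0.41
```

```bash
python3 - <<'E'
from h import *
todo([590,271.3,75.5],89.6)
s=r.grab_frame("scene"); cv2.imwrite("pics/scene7.png",s)
t=r.grab_frame("top"); cv2.imwrite("pics/top7.png",t)
a=cv2.resize(s[110:190,180:260],None,fx=5,fy=5,interpolation=cv2.INTER_CUBIC)
b=cv2.resize(t[140:220,130:210],None,fx=5,fy=5,interpolation=cv2.INTER_CUBIC)
cv2.imwrite("pics/s10.png",np.hstack([a,b]))
E
```

```text
t 11.3 pos [589.62 271.33  83.26] rpy [ 1.7998e+02 -1.0000e-02  8.9590e+01] F [ 1.63  4.74 -0.92] op 0.4101
tool units [-0.001  0.013  0.259] turn units -0.001
```

View pics/s10.png

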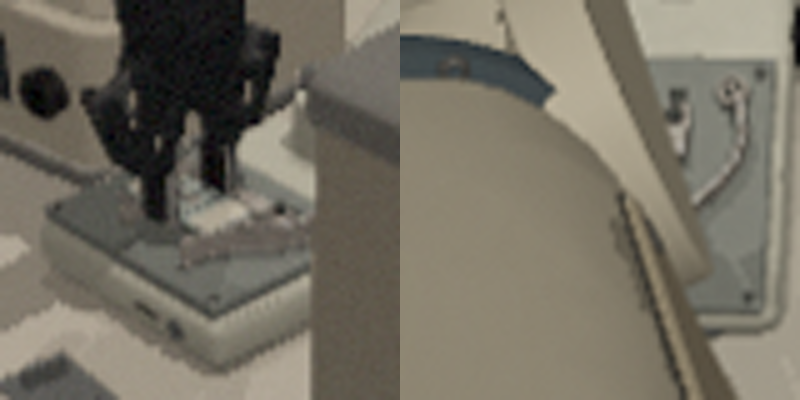

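Request:
{"fn": "carry_out", "kwargs": {
  "rows": "0.2 0 0 0.06 0;0.2 0 0 0.06 0;0.2 0 0 0.05 0;0.2 0 0 0.03 0;0.2 0 0 0 0;0.2 0 0 0 0"
}}

```text
clock: 12.15
eef_pos: [589.4, 271.2, 77.1]
tcp_rot: [-3.141, 0.0, 1.564]
contact_force: [2.2, 4.1, -1.3]
opening: 0.404
```

```bash
python3 - <<'E'
from h import *
todo([590,271.3,75.5],89.6)
E
```

```text
t 12.15 pos [589.41 271.16  77.11] rpy [-179.99    0.     89.6 ] F [ 2.23  4.06 -1.32] op 0.4042
tool units [0.005 0.02  0.054] turn units -0.0
```

No end-stop contact (bottom ≈ 60). Feel for the ledges.

Request:
{"fn": "carry_out", "kwargs": {
  "rows": "0.2 0 0 0.02 0;0.2 0 0 0.02 0;0.2 0 0 0 0;0.2 0 0 0 0"
}}

```text
clock: 12.65
eef_pos: [589.5, 271.2, 76.0]
tcp_rot: [3.142, -0.0, 1.564]
contact_force: [1.6, 4.8, 0.2]
opening: 0.409
```

```bash
python3 - <<'E'
from h import *
todo([590,271.3,75.3],89.6)
E
```

```text
t 12.65 pos [589.47 271.18  76.01] rpy [180.    -0.    89.59] F [1.64 4.78 0.18] op 0.4093
tool units [0.004 0.018 0.024] turn units -0.001
```

Request:
{"fn": "carry_out", "kwargs": {
  "rows": "0.2 0 0 0.012 0;0.2 0 0 0 0;0.2 0 0 0 0"
}}

```text
clock: 13.02
eef_pos: [589.5, 271.2, 75.6]
tcp_rot: [3.142, -0.0, 1.564]
contact_force: [0.9, 4.9, 0.2]
opening: 0.403
```

Request:
{"fn": "carry_out", "kwargs": {
  "rows": "0.2 0 0 0.012 0;0.2 0 0 0 0;0.2 0 0 0 0"
}}

```text
clock: 13.4
eef_pos: [589.5, 271.2, 75.3]
tcp_rot: [3.141, -0.0, 1.564]
contact_force: [1.9, 4.9, 1.2]
opening: 0.404
```

Request:
{"fn": "carry_out", "kwargs": {
  "rows": "0.2 0 0 0.012 0;0.2 0 0 0 0;0.2 0 0 0 0"
}}

```text
clock: 13.78
eef_pos: [589.6, 271.3, 75.3]
tcp_rot: [3.141, -0.0, 1.564]
contact_force: [0.1, 3.9, 5.2]
opening: 0.409
```

Request:
{"fn": "carry_out", "kwargs": {
  "rows": "0.2 0 0 0.012 0;0.2 0 0 0 0;0.2 0 0 0 0"
}}

```text
clock: 14.15
eef_pos: [589.8, 271.3, 75.3]
tcp_rot: [3.141, -0.0, 1.564]
contact_force: [-0.2, 3.4, 8.2]
opening: 0.409
```

Request:
{"fn": "carry_out", "kwargs": {
  "rows": "0.2 0 0 -0.02 0;0.2 0 0.03 0 0;0.2 0 0.03 0 0;0.2 0 0.03 0 0;0.2 0 0 0 0;0.2 0 0 0 0"
}}

```text
clock: 14.9
eef_pos: [592.4, 271.3, 75.3]
tcp_rot: [3.141, -0.0, 1.564]
contact_force: [0.7, 3.9, 4.2]
opening: 0.405
```

```bash
python3 - <<'E'
from h import *
todo([596,271.3,75.3],89.6)
E
```

```text
t 14.9 pos [592.36 271.25  75.31] rpy [ 1.7998e+02 -1.0000e-02  8.9600e+01] F [0.72 3.9  4.22] op 0.4052
tool units [0.002 0.121 0.   ] turn units -0.0
```

Request:
{"fn": "carry_out", "kwargs": {
  "rows": "0.2 0 0.02 -0.01 0;0.2 0 0.02 0 0;0.2 0 0.01 0 0;0.2 0 0 0 0;0.2 0 0 0 0"
}}

```text
clock: 15.52
eef_pos: [593.6, 271.1, 75.3]
tcp_rot: [-3.141, 0.0, 1.564]
contact_force: [0.1, 3.8, 3.1]
opening: 0.409
```

Request:
{"fn": "carry_out", "kwargs": {
  "rows": "0.2 0 0.015 0 0;0.2 0 0.015 0 0;0.2 0 0 0 0;0.2 0 0 0 0"
}}

```text
clock: 16.02
eef_pos: [594.6, 271.1, 75.3]
tcp_rot: [3.142, 0.0, 1.564]
contact_force: [0.5, 4.3, 0.3]
opening: 0.405
```

Request:
{"fn": "carry_out", "kwargs": {
  "rows": "0.2 0 0.012 0 0;0.2 0 0.012 0 0;0.2 0 0 0 0;0.2 0 0 0 0"
}}

```text
clock: 16.52
eef_pos: [595.3, 271.1, 75.4]
tcp_rot: [-3.142, 0.0, 1.564]
contact_force: [0.8, 4.4, -0.4]
opening: 0.408
```

Request:
{"fn": "carry_out", "kwargs": {
  "rows": "0.2 0 0.012 0 0;0.2 0 0 0 0;0.2 0 0 0 0"
}}

```text
clock: 16.9
eef_pos: [595.6, 271.1, 75.4]
tcp_rot: [-3.142, 0.0, 1.564]
contact_force: [1.4, 4.4, -0.3]
opening: 0.403
```

Request:
{"fn": "carry_out", "kwargs": {
  "rows": "0.2 0 0.012 0 0;0.2 0 0 0 0;0.2 0 0 0 0"
}}

```text
clock: 17.27
eef_pos: [596.0, 271.1, 75.4]
tcp_rot: [3.142, 0.0, 1.564]
contact_force: [-0.0, 4.7, -0.6]
opening: 0.407
```

Request:
{"fn": "carry_out", "kwargs": {
  "rows": "0.2 0 0.012 0.006 0;0.2 0 0 0 0;0.2 0 0 0 0"
}}

```text
clock: 17.65
eef_pos: [596.5, 271.1, 75.3]
tcp_rot: [3.141, -0.0, 1.564]
contact_force: [2.2, 4.8, 0.3]
opening: 0.403
```

Request:
{"fn": "carry_out", "kwargs": {
  "rows": "0.2 0 0.012 0 0;0.2 0 0 0 0;0.2 0 0 0 0"
}}

```text
clock: 18.02
eef_pos: [596.8, 271.1, 75.3]
tcp_rot: [3.141, -0.0, 1.564]
contact_force: [1.2, 4.4, 1.9]
opening: 0.406
```

Request:
{"fn": "carry_out", "kwargs": {
  "rows": "0.2 0 0.012 0 0;0.2 0 0 0 0;0.2 0 0 0 0"
}}

```text
clock: 18.4
eef_pos: [597.2, 271.2, 75.3]
tcp_rot: [3.141, -0.0, 1.564]
contact_force: [1.1, 4.7, 2.3]
opening: 0.407
```

Request:
{"fn": "carry_out", "kwargs": {
  "rows": "0.2 0 0.012 0 0;0.2 0 0 0 0;0.2 0 0 0 0"
}}

```text
clock: 18.77
eef_pos: [597.5, 271.1, 75.3]
tcp_rot: [3.141, -0.0, 1.564]
contact_force: [-0.2, 3.7, 2.0]
opening: 0.407
```

Request:
{"fn": "carry_out", "kwargs": {
  "rows": "0.2 0 0.012 0 0;0.2 0 0 0 0;0.2 0 0 0 0"
}}

```text
clock: 19.15
eef_pos: [597.9, 271.1, 75.3]
tcp_rot: [3.141, -0.0, 1.564]
contact_force: [0.8, 4.7, 2.7]
opening: 0.406
```

Request:
{"fn": "carry_out", "kwargs": {
  "rows": "0.2 0 0.012 0 0;0.2 0 0 0 0;0.2 0 0 0 0"
}}

```text
clock: 19.52
eef_pos: [597.9, 271.1, 75.3]
tcp_rot: [-3.141, 0.0, 1.564]
contact_force: [-0.7, 4.2, 5.4]
opening: 0.406
```

```bash
python3 - <<'E'
from h import *
todo([598,271.3,75.3],89.6); s=r.sense(); print(s["wrist_torque"])
s=r.grab_frame("scene"); cv2.imwrite("pics/scene8.png",s)
t=r.grab_frame("top"); cv2.imwrite("pics/top8.png",t)
a=cv2.resize(s[110:190,180:260],None,fx=9,fy=7,interpolation=cv2.INTER_CUBIC)
cv2.imwrite("pics/s11.png",a)
cv2.imwrite("pics/t11.png",cv2.resize(t[120:240,120:240],None,fx=5,fy=5,interpolation=cv2.INTER_CUBIC))
E
```

```text
t 19.525 pos [597.91 271.13  75.3 ] rpy [-179.97    0.     89.59] F [-0.73  4.18  5.45] op 0.4056
tool units [0.006 0.003 0.   ] turn units -0.001
[ 0.72112596  0.15943282 -0.05698429]
```

View pics/s11.png

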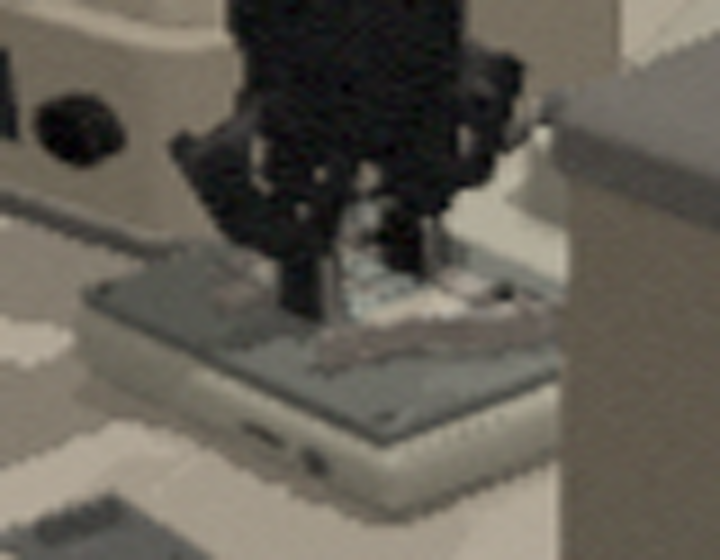

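View pics/t11.png

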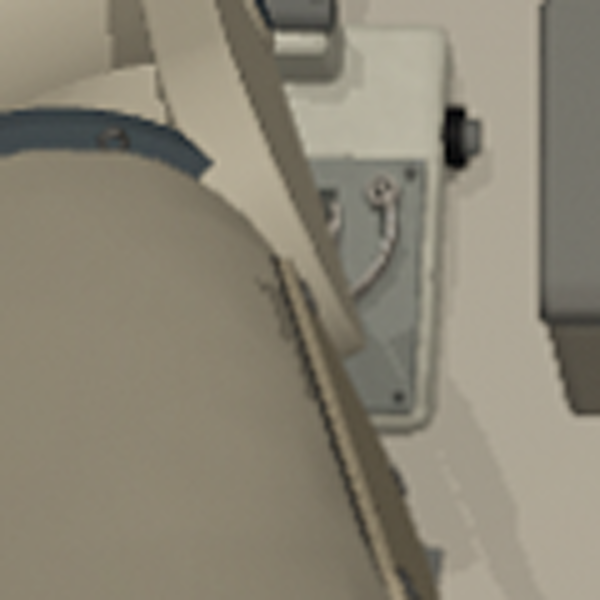

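Request:
{"fn": "carry_out", "kwargs": {
  "rows": "0.2 0 0.012 -0.006 0;0.2 0 0 0 0;0.2 0 0 0 0"
}}

```text
clock: 20.0
eef_pos: [598.0, 271.1, 75.3]
tcp_rot: [-3.14, 0.0, 1.564]
contact_force: [-2.1, 5.4, 4.6]
opening: 0.405
```

```bash
python3 - <<'E'
from h import *
todo([598,271.3,75.3],89.6); s=r.sense(); print(s["wrist_torque"])
E
```

```text
t 20.0 pos [597.97 271.13  75.32] rpy [-1.7994e+02  1.0000e-02  8.9590e+01] F [-2.14  5.36  4.58] op 0.4054
tool units [0.006 0.001 0.001] turn units -0.001
[ 0.78345945  0.35862517 -0.09214685]
```

Request:
{"fn": "carry_out", "kwargs": {
  "rows": "0.2 0 0.01 -0.004 0;0.2 0 0 0 0;0.2 0 0 0 0"
}}

```text
clock: 20.38
eef_pos: [598.0, 271.1, 75.3]
tcp_rot: [-3.14, 0.0, 1.564]
contact_force: [-2.6, 3.9, 4.9]
opening: 0.407
```

```bash
python3 - <<'E'
from h import *
todo([598,271.3,75.3],89.6); s=r.sense(); print(s["wrist_torque"])
E
```

```text
t 20.375 pos [597.98 271.12  75.33] rpy [-1.7991e+02  2.0000e-02  8.9590e+01] F [-2.59  3.9   4.87] op 0.4067
tool units [0.006 0.001 0.001] turn units -0.001
[ 0.84726117  0.46492833 -0.11322344]
```

Request:
{"fn": "carry_out", "kwargs": {
  "rows": "0.2 0 0 0 0.03;0.2 0 0 0 0;0.2 0 0 0 0"
}}

```text
clock: 20.75
eef_pos: [598.0, 271.1, 75.3]
tcp_rot: [-3.14, 0.0, 1.56]
contact_force: [-3.2, 5.0, 5.4]
opening: 0.404
```

```bash
python3 - <<'E'
from h import *
todo([598,271.3,75.3],89.6); s=r.sense(); print(s["wrist_torque"])
E
```

```text
t 20.75 pos [597.98 271.1   75.33] rpy [-1.7991e+02  2.0000e-02  8.9360e+01] F [-3.16  5.    5.42] op 0.4041
tool units [0.007 0.001 0.001] turn units -0.029
[0.83329684 0.46472054 0.06369913]
```

Request:
{"fn": "carry_out", "kwargs": {
  "rows": "0.2 0 0 0 0.03;0.2 0 0 0 0;0.2 0 0 0 0"
}}

```text
clock: 21.12
eef_pos: [598.0, 271.1, 75.3]
tcp_rot: [-3.14, 0.0, 1.556]
contact_force: [-3.5, 5.5, 5.3]
opening: 0.408
```

```bash
python3 - <<'E'
from h import *
todo([598,271.3,75.3],89.6); s=r.sense(); print(s["wrist_torque"])
E
```

```text
t 21.125 pos [597.98 271.09  75.32] rpy [-1.7991e+02  3.0000e-02  8.9140e+01] F [-3.53  5.53  5.34] op 0.4079
tool units [0.007 0.001 0.001] turn units -0.058
[0.86862151 0.49463269 0.22544901]
```

Request:
{"fn": "carry_out", "kwargs": {
  "rows": "0.2 0 0.01 -0.004 -0.04;0.2 0 0 0 0;0.2 0 0 0 0"
}}

```text
clock: 21.5
eef_pos: [598.0, 271.0, 75.3]
tcp_rot: [-3.139, 0.001, 1.561]
contact_force: [-3.7, 4.5, 3.6]
opening: 0.404
```

```bash
python3 - <<'E'
from h import *
todo([598,271.3,75.3],89.6); s=r.sense(); print(s["wrist_torque"])
E
```

```text
t 21.5 pos [597.98 271.03  75.3 ] rpy [-1.7987e+02  3.0000e-02  8.9440e+01] F [-3.7   4.55  3.55] op 0.4044
tool units [ 0.009  0.001 -0.   ] turn units -0.02
[0.88403731 0.57389184 0.07689864]
```

Request:
{"fn": "carry_out", "kwargs": {
  "rows": "0.2 0 0.015 0 -0.008;0.2 0 0.01 0 0;0.2 0 0 0 0;0.2 0 0 0 0"
}}

```text
clock: 22.0
eef_pos: [598.1, 271.0, 75.3]
tcp_rot: [-3.138, 0.001, 1.562]
contact_force: [-7.0, 5.7, 6.3]
opening: 0.402
```

```bash
python3 - <<'E'
from h import *
todo([598,271.3,75.3],89.6); s=r.sense(); print(s["wrist_torque"])
E
```

```text
t 22.0 pos [598.06 271.04  75.3 ] rpy [-1.7979e+02  4.0000e-02  8.9500e+01] F [-6.95  5.69  6.27] op 0.4022
tool units [ 0.009 -0.002  0.   ] turn units -0.013
[ 0.87398384  0.9761137  -0.01828992]
```

Request:
{"fn": "carry_out", "kwargs": {
  "rows": "0.2 0 -0.007 0 0;0.2 0 0 0 0;0.2 0 0 0 0;0.2 0 0 0 0;0.2 0 0 0 0;0.2 0 0 0 0"
}}

```text
clock: 22.75
eef_pos: [598.1, 271.1, 75.3]
tcp_rot: [-3.138, 0.001, 1.562]
contact_force: [-5.1, 5.4, 6.3]
opening: 0.408
```

```bash
python3 - <<'E'
from h import *
todo([598,271.3,75.3],89.6); s=r.sense(); print(s["wrist_torque"])
E
```

```text
t 22.75 pos [598.05 271.07  75.32] rpy [-1.7982e+02  4.0000e-02  8.9500e+01] F [-5.06  5.37  6.33] op 0.4077
tool units [ 0.008 -0.002  0.001] turn units -0.012
[ 0.86598928  0.91715303 -0.04216384]
```

Request:
{"fn": "carry_out", "kwargs": {
  "rows": "0.2 0 -0.025 -0.012 0;0.2 0 0 0 0;0.2 0.03 0 0 0;0.2 0.03 0 0 0;0.2 0.02 0 0 0;0.2 0 0 0 0;0.2 0 0 0 0"
}}

```text
clock: 23.62
eef_pos: [598.0, 273.2, 75.5]
tcp_rot: [-3.14, 0.001, 1.562]
contact_force: [-4.6, 2.2, -0.8]
opening: 0.404
```

```bash
python3 - <<'E'
from h import *
todo([598,274.3,75.3],89.6); s=r.sense(); print(s["wrist_torque"])
E
```

```text
t 23.625 pos [598.01 273.19  75.47] rpy [-1.7989e+02  5.0000e-02  8.9500e+01] F [-4.55  2.17 -0.84] op 0.4041
tool units [ 0.037 -0.001  0.006] turn units -0.013
[ 0.36039142  0.79919106 -0.00897384]
```

Request:
{"fn": "carry_out", "kwargs": {
  "rows": "0.2 0.01 -0.01 0.006 0;0.2 0 0 0 0;0.2 0 0 0 0"
}}

```text
clock: 24.0
eef_pos: [598.0, 273.6, 75.5]
tcp_rot: [-3.14, 0.001, 1.562]
contact_force: [-4.7, 2.7, -0.8]
opening: 0.404
```

Request:
{"fn": "carry_out", "kwargs": {
  "rows": "0.2 0.01 0 0 0;0.2 0 0 0 0;0.2 0 0 0 0"
}}

```text
clock: 24.38
eef_pos: [598.0, 273.8, 75.5]
tcp_rot: [-3.14, 0.001, 1.562]
contact_force: [-4.8, 2.3, -1.4]
opening: 0.405
```

Request:
{"fn": "carry_out", "kwargs": {
  "rows": "0.2 0.01 0 0 0;0.2 0 0 0 0;0.2 0 0 0 0"
}}

```text
clock: 24.75
eef_pos: [598.1, 274.1, 75.5]
tcp_rot: [-3.14, 0.001, 1.562]
contact_force: [-4.9, 2.0, -1.7]
opening: 0.404
```

Request:
{"fn": "carry_out", "kwargs": {
  "rows": "0.2 0.01 -0.02 0.008 0;0.2 0 0 0 0;0.2 0 0 0 0"
}}

```text
clock: 25.12
eef_pos: [598.0, 274.2, 75.5]
tcp_rot: [-3.141, 0.001, 1.562]
contact_force: [-3.1, -2.9, 0.3]
opening: 0.407
```

Request:
{"fn": "carry_out", "kwargs": {
  "rows": "0.2 0.01 0 0 0;0.2 0 0 0 0;0.2 0 0 0 0"
}}

```text
clock: 25.5
eef_pos: [598.0, 274.2, 75.5]
tcp_rot: [-3.141, 0.001, 1.562]
contact_force: [-2.7, -5.3, 0.4]
opening: 0.408
```

Request:
{"fn": "carry_out", "kwargs": {
  "rows": "0.2 0.01 0 0 0;0.2 0 0 0 0;0.2 0 0 0 0"
}}

```text
clock: 25.88
eef_pos: [598.0, 274.2, 75.5]
tcp_rot: [-3.141, 0.002, 1.562]
contact_force: [-3.1, -6.3, 0.2]
opening: 0.407
```

```bash
python3 - <<'E'
from h import *
todo([598,274.3,75.3],89.6); s=r.sense(); print(s["wrist_torque"])
E
```

```text
t 25.875 pos [597.97 274.23  75.5 ] rpy [-1.7997e+02  9.0000e-02  8.9510e+01] F [-3.1  -6.26  0.22] op 0.4069
tool units [0.002 0.001 0.007] turn units -0.011
[-1.06982491  0.44113362  0.05698105]
```

Request:
{"fn": "carry_out", "kwargs": {
  "rows": "0.2 -0.016 0 0.012 0;0.2 0 0 0 0;0.2 0 0 0 0"
}}

```text
clock: 26.25
eef_pos: [598.0, 274.2, 75.3]
tcp_rot: [-3.141, 0.001, 1.562]
contact_force: [-3.9, -5.0, 1.3]
opening: 0.41
```

```bash
python3 - <<'E'
from h import *
todo([598,274.3,75.3],89.6); s=r.sense(); print(s["wrist_torque"])
E
```

```text
t 26.25 pos [597.99 274.18  75.33] rpy [-1.7998e+02  5.0000e-02  8.9500e+01] F [-3.93 -5.04  1.27] op 0.4098
tool units [0.004 0.    0.001] turn units -0.012
[-0.75888433  0.61867375  0.03848069]
```

Request:
{"fn": "carry_out", "kwargs": {
  "rows": "0.2 -0.02 -0.008 0.004 0;0.2 0 0 0 0;0.2 0 0 0 0"
}}

```text
clock: 26.62
eef_pos: [598.0, 274.1, 75.3]
tcp_rot: [3.141, 0.0, 1.562]
contact_force: [-3.1, -3.8, 2.3]
opening: 0.406
```

Request:
{"fn": "carry_out", "kwargs": {
  "rows": "0.42 0 0 0 0;0.43 0 0 0 0;0.44 0 0 0 0;0.45 0 0 0 0;0.45 0 0 0 0"
}}

```text
clock: 27.25
eef_pos: [598.0, 274.4, 75.2]
tcp_rot: [3.141, -0.0, 1.562]
contact_force: [-0.7, -1.1, -0.2]
opening: 0.45
```

```bash
python3 - <<'E'
from h import *
todo([598,274.3,75.3],89.6); s=r.sense(); print(s["wrist_torque"])
E
```

```text
t 27.25 pos [598.03 274.4   75.24] rpy [ 1.7997e+02 -1.0000e-02  8.9500e+01] F [-0.73 -1.08 -0.23] op 0.4498
tool units [-0.003 -0.001 -0.002] turn units -0.012
[ 0.01956869  0.05717262 -0.00764793]
```

Request:
{"fn": "carry_out", "kwargs": {
  "rows": "0.46 0 0 -0.05 0;0.46 0 0 -0.1 0;0.46 0 0 -0.2 0;0.46 0 0 -0.4 0;0.46 0 0 -0.8 0;0.46 0 0 -1 0;0.46 0 0 -1 0;0.46 0 0 -1 0;0.46 0 0 -0.5 0;0.46 0 0 0 0"
}}

```text
clock: 28.5
eef_pos: [598.3, 274.5, 227.9]
tcp_rot: [3.14, -0.001, 1.562]
contact_force: [0.4, 0.7, -0.5]
opening: 0.457
```

Request:
{"fn": "carry_out", "kwargs": {
  "rows": "0.46 0.6 -0.9 0 0;0.46 0.6 -0.9 0 0;0.46 0.8 -0.9 0 0;0.46 0.8 -0.9 0 0;0.46 0.9 -0.9 0 0;0.46 0.9 -0.9 0 0;0.46 0.9 -0.9 0 0;0.46 0.9 -0.5 0 0;0.46 0 0 0 0"
}}

```text
clock: 29.62
eef_pos: [394.0, 469.0, 225.2]
tcp_rot: [-3.14, 0.001, 1.564]
contact_force: [0.8, -0.1, -0.1]
opening: 0.458
```

```bash
python3 - <<'E'
from h import *
s=r.grab_frame("scene"); cv2.imwrite("pics/scene9.png",s)
t=r.grab_frame("top"); cv2.imwrite("pics/top9.png",t)
cv2.imwrite("pics/s12.png",cv2.resize(s[120:190,180:260],None,fx=9,fy=8,interpolation=cv2.INTER_CUBIC))
big=cv2.resize(t,None,fx=10,fy=10,interpolation=cv2.INTER_CUBIC)
cv2.imwrite("pics/d3.png",big[1480:2080,1320:2110])
cv2.imwrite("pics/all9.png",t)
E
```

```text
(no output)
```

View pics/d3.png

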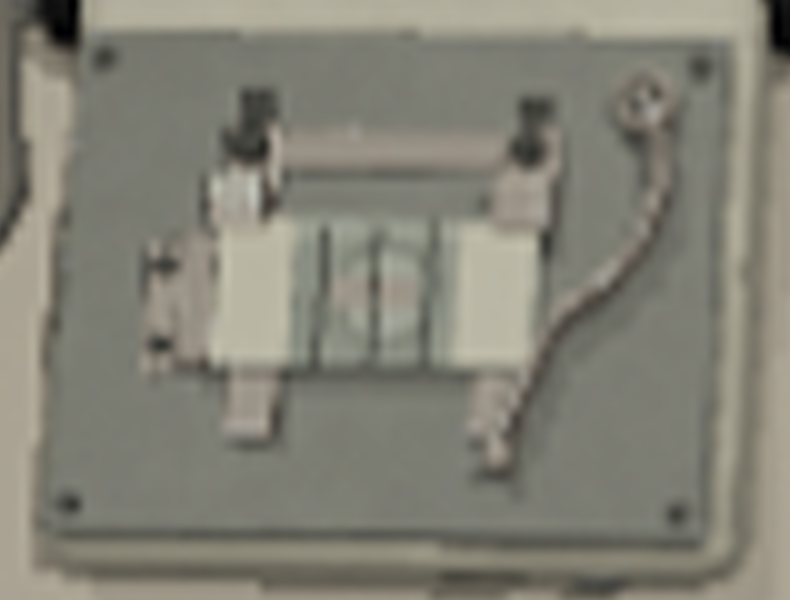

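View pics/s12.png

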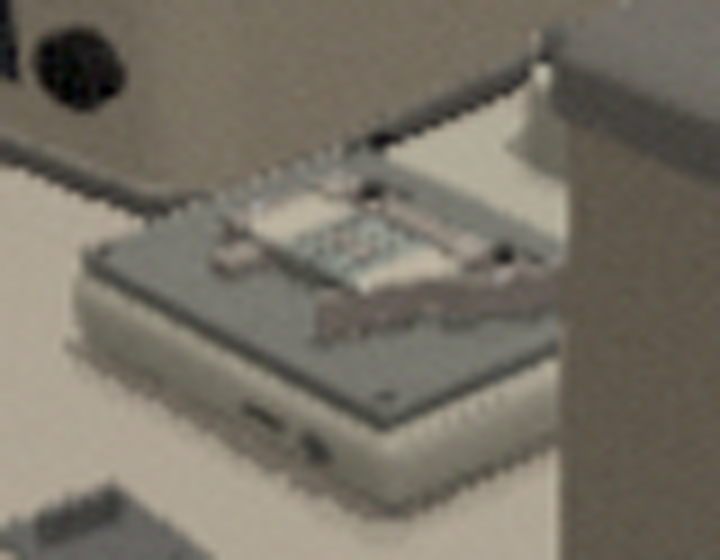

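```bash
python3 - <<'E'
from h import *
t=cv2.imread("pics/top9.png")
big=cv2.resize(t,None,fx=10,fy=10,interpolation=cv2.INTER_CUBIC)
g=cv2.GaussianBlur(cv2.cvtColor(big,cv2.COLOR_BGR2GRAY),(0,0),4)[1480:2080,1320:2110].astype(float)
def W(p,z): return onz("top",((np.array(p,float)+[1320,1480])+.5)/10-.5,z)[:,:2]
def edge(cols,lo,hi,pol):
    out=[]
    for c in cols:
        d=np.diff(g[lo:hi,c])*pol; out.append((c,lo+d.argmax()+.5))
    return out
for nm,cols,lo,hi,pol,z in(("front",list(range(300,450,10)),340,400,-1,63),("rear mid",list(range(290,480,10)),190,240,1,63),("frontwhiteL",range(225,280,8),345,395,-1,63),("frontwhiteR",range(462,500,6),345,395,-1,63),("lipL",range(220,260,6),205,245,1,67),("lipR",range(500,540,6),205,245,1,67)):
    P=W(edge(cols,lo,hi,pol),z); f=np.polyfit(P[:,1],P[:,0],1); print(nm,P.mean(0).round(2),"yaw",np.degrees(-f[0]).round(2),"sd",np.std(P[:,0]-np.polyval(f,P[:,1])).round(2))
E
```

```text
front [582.19 274.69] yaw 0.93 sd 0.47
rear mid [617.44 274.43] yaw -2.06 sd 1.18
frontwhiteL [581.37 303.07] yaw 1.24 sd 0.48
frontwhiteR [581.01 248.85] yaw 11.37 sd 0.52
lipL [613.06 306.78] yaw 21.64 sd 1.74
lipR [612.79 240.86] yaw 24.21 sd 2.02
```

```bash
python3 - <<'E'
from h import *
a=cv2.imread("pics/top0.png");b=cv2.imread("pics/top9.png")
d=cv2.absdiff(a,b).max(2)
print([int((d[y0:y1,x0:x1]>40).sum()) for x0,x1,y0,y1 in((235,385,205,260),(400,450,195,275),(125,158,222,255),(60,120,205,255))])
todo([0,0,0]); r.sign_off()
E
```

```text
[0, 0, 0, 54]
t 29.725 pos [395.14 467.37 225.43] rpy [-1.7994e+02  1.1000e-01  8.9540e+01] F [-0.07  0.23 -0.38] op 0.4577
tool units [-15.669 -13.039   7.557] turn units None
the job is handed in; nothing more can be done
```

The counting chamber is clipped into the slide holder and the job is handed in, at about 30 s on the clock.

**What I did**
- I gripped the chamber across its middle on the drying rest and pushed the sprung arm back with its right-hand end.
- I lowered it inside the end stop and felt the ledges.
- I slid it back under the lips until it met the fixed edge. The right jaw touched first, so I turned the chamber slightly until both jaws bore evenly.
- I pressed it on the edge for over half a second. The measured force was 5 to 7 N, so with the arm's own push I put the edge load at about 6 to 8 N.
- I moved it left until I felt the end stop, with the arm following, then eased off, let go and lifted away.

**What the last checks showed**
- **Forces:** the gripper read almost no force once open, so nothing was still being dragged. At the ends of the moves, the highest readings with the chamber in the holder were about 8 N down on the ledges, 7 N back and 6 N sideways. I did not see the force during a move.
- **Position:** the final top picture shows the chamber under both lips, against the end stop, with the arm's tongue on its right front corner. Its front edge is turned about -0.4 degrees, the same as the microscope.
- **Bystanders:** the top picture shows no change around the counter, box, bottles or smaller look-alike. A few pixels changed near the yellow pad, which I took to be the gripper's shadow and did not check further.

**What disagreed:** the edge was felt about 2 mm farther back than my first picture estimate. The twisting force placed that contact at the right jaw, not at the bar behind it, so I trusted the feel. The last picture's lip and rear-edge lines were too blurred to confirm the gap to better than about 1 mm.

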